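# Fit a gearbox cover and strike its two spring pins flush

### The job

Close the small gearbox: set the loose aluminium cover squarely on the housing with its lugs inside the opening, then take the mallet and strike the two spring pins that stand up out of the cover, one after the other, with brisk blows until both are driven fully home, flush with the cover. Then stand the mallet back on the bench on its striking face, clear of the gearbox, and leave the jar and the oil bottle behind it standing where they are.

Things in the scene. Friction and masses are not known exactly. Their poses are not given: they have to be found in the camera images.
- housing: grey gearbox housing, fixed to the bench on a dark steel plate (130 x 190 x 10 mm, bolt heads to 32 mm high). Origin on the bench under its centre, z up, long axis y. Top flange 80 (x) by 156 mm (y), its face 70 mm above the bench. A shaft stub points to its -x, 34 mm above the bench, out to 71 mm from the centre.
- housing_top (a point): centre of the housing's flat upper face, 70 mm above the bench; axes as the housing's. The opening here is 53 mm (x) by 97 mm (y), over 30 mm deep; 16 mm wide holes for the pins, 36 mm deep, lie at x 0, y +62 and -62 mm.
- cover: loose aluminium cover plate, 80 (x) x 156 (y) x 12 mm (z), 0.5 kg. Origin at the centre of the plate's underside, z up: 10 mm above what the lugs stand on, 0 above housing_top when seated. Underneath, four tapered lugs 12 mm thick, 10 mm long at x +-18.5, y +-40.5 mm (2 mm play in the opening). It fits either way round (half a turn). Pins at x 0, y +62 (pin_a) and -62 mm (pin_b).
- pin_a (a joint): how far the pin at the cover's +y end is driven in, m: 0 = its top stands 26 mm above the plate, 0.026 = flush (end stop); starts at 0 to 0.006. Slotted steel spring pin, 14 mm thick, 38 mm long, tapered nose that enters the housing's hole. About 8 N of friction holds it where it is. Strike it with the mallet: a blow drives it faster than 0.1 m/s; leaning on it slowly is no blow.
- pin_b (a joint): the same for the pin at the cover's -y end
- pin_a_top (a point): centre of the top of pin_a
- pin_b_top (a point): centre of the top of pin_b
- mallet: mallet, about 0.45 kg: round head 50 mm thick, 90 mm long with pale flat nylon faces 50 mm across, and a wooden handle with a rubber sleeve. It stands on one face, head upright, handle level. Origin at the centre of that face, z up along the head; the handle runs to -x, 45 mm above the face, 24 mm wide (y), 30 mm tall (z), out to 190 mm from the head's axis. Mass centre 11 mm from that axis.
- mallet_grip (a point): point in the middle of the handle, 70 mm from the head's axis and 45 mm above the face: the place to grip across y with room for the fingers; axes as the mallet's
- jar: bystander: white plastic jar with a lid, 50 mm wide, 79 mm tall, upright; origin at the centre of its underside
- cover_boss (a point): middle of the cover's raised boss, 23 mm above the cover's origin; axes as the cover's. The boss is 40 mm (x) by 44 mm (y) and stands 22 mm above the plate: grip it across x. A hexagon plug on it reaches 18.5 mm above this point.
- oil_bottle_1: bystander: small brown oil bottle with a black dropper top, 34 mm wide, 102 mm tall, upright; origin at the centre of its underside

How it is judged:
By the outcome, as a careful person would: the job done as asked, in the order asked, and still so for the second after the job is handed in, with the robot touching nothing.
It also fails if it takes over 64 s, if anything falls off the work surface, if the arm or the gripper's body presses on something with over 40 N, if the wrist force passes 120 N, or if a joint passes its speed limit or range.

### The arm

A 6-joint arm with a two-finger parallel gripper is mounted at the origin on a cart in front of the work surface, level with it; the furniture and walls round the work are solid. World frame = base frame: x ahead of the robot, y to its left, z up, the work surface at z = 0. Lengths are in m, angles in rad, forces in N, time in s.
With the tool pointing down it reaches from about 0.35 to 0.8 m from the base axis. Payload 7.3 kg.
Tool frame: the origin (TCP) lies midway between the tips of the shut fingers; the grasp point (between the pads) lies bot.grasp_offset behind it (bot.grasp_offset is the distance from the TCP to the grasp point, in m); z points along the fingers, y is the line along which they close (so a half turn about z gives the same grasp; the last joint's range is limited). The gripper opens to 85 mm and grips with 20 to 120 N. Pads are 22 mm wide; open, the fingers measure 114 mm over their backs; the gripper's body (76 mm by 85 mm) begins 54 mm behind the grasp point. The pads swing forward as they close: fully open they stand 13 mm farther back than shut.
Start: joints at [-1.387, 0.342, 1.524, -0, 1.275, -0.146], TCP at [0.17, -0.497, 0.231] pointing down, gripper open.
Joint ranges: [-2.53, 2.53], [-0.77, 2.02], [0.04, 2.7], [-1, 4.14], [0.28, 2.66], [-3.11, 3.11]. Speed limits (rad/s): [2.57, 2.57, 3.14, 3.14, 3.14, 3.14].

### API

Orientations are given as a unit quaternion [w, x, y, z].
In Python, from workcell import bot gives the robot as it stands.
- The arm moves only by the tool inch_along, called by a JSON object that holds its "op" and its "data", one argument or row to a line. Schema: {"type":"object","properties":{"offsets":{"type":"array","items":{"type":"array","items":{"type":"array","items":{"type":"number"},"minItems":5,"maxItems":5},"minItems":1,"maxItems":8},"minItems":1,"maxItems":1},"force":{"type":"number"},"only":{"type":"string"},"quiet":{"type":"boolean"},"lines":{"type":"string"}},"required":["offsets"],"additionalProperties":false}. offsets is a list that holds a single list of rows (three levels of brackets), with 1 to 8 rows, each of 5 numbers: the finger opening in m, then dx, dy, dz in shares of the most that a row can go, 1 being 50 mm, then a turn about the tool's z in units of 0.05 rad; each row shifts and turns the commanded pose from where the row before left it, along the tool's axes as they then stand; what a row does not reach is not made up. A row lasts 1/10 s, in which the tool goes at most 0.05 m and 0.15 rad, less where a joint would pass 70% of its speed; a pose out of reach is approached as far as the arm can. The fingers move at their own pace and stop on an object; force is the grip in N (left out, the last holds). Time passes only in rows, so rows that do not move let the fingers close. The tool returns the time, the measured TCP pose, the force, the opening and the grip force at its end. only (a regular expression) keeps the lines of the reply that match it, lines (a string "A,B") keeps lines A to B, and quiet returns only ok. Input that does not fit is refused with a message, and nothing moves.
- bot.read_state(): the state, without advancing time (a new reading comes with each control period).
- bot.read_camera(name): name is "scene" or "top" or "wrist"; returns a dict with "img" (400x640x3 uint8, blue, green, red), "range_z" (400x640 float32, m along the optical axis (not along the pixel's ray), 0 where there is no reading), "mtx" (3x3 intrinsics, pixels), "distortion" ([k1, k2, p1, p2, k3] as OpenCV has them; the pictures are not rectified), "R" (3x3) and "t" (3): a world point X has camera coordinates R X + t. Camera axes: x right, y down, z forward; pixel columns grow to the right and rows downward; lengths in m; the calibration is good to about 2 mm. A picture is of the moment at which its call begins.
- bot.finish_job(): hands the job in; it is judged then, once.
The state is a dict: "time": time; "joints": joint angles; "dq": joint speeds; "joint_torque": joint torques, N m; "tool_pos": TCP position; "tcp_rot": TCP orientation; "ft_force": force on the tool from outside, world axes, zero at the start; "torque": the same for the moment, N m; "finger_gap": finger opening in m; "gripper_force": force on a finger pad.
Only numpy, scipy, OpenCV 4.12 (cv2) and the standard library are available. Lean on these libraries where they do the work, as an engineer would, in place of code of your own. Each camera call takes 0.05 s, during which the arm holds its last target. There are 200 camera calls.

## Working session

There is one attempt and no reset: what is moved stays moved. The work goes in short steps, Python scripts to look and compute and a tool call to move; the robot and the scene stay as the last step left them, time stands still between calls to the robot, and variables do not carry over. Pictures are saved under pics/ and viewed, at most 12 in all, crops included, and the job is handed in when it is done.

```bash
ls; mkdir -p pics; python3 - <<'E'
from workcell import bot
import cv2
print(bot.grasp_offset, bot.read_state())
for n in ("scene","top"):
    c=bot.read_camera(n); cv2.imwrite(f"pics/{n}0.png",c["img"]); print(n,c["mtx"],c["distortion"],c["R"],c["t"])
E
```

```text
pics
workcell.py
0.0187 {'time': 0.0, 'joints': array([-1.38701759e+00,  3.42709778e-01,  1.52501983e+00,  1.77601416e-06,
        1.27539429e+00, -1.46003768e-01]), 'dq': array([-2.00439959e-05, -1.62734562e-03,  1.43783442e-03,  1.91896992e-03,
        1.11481036e-03,  7.69677175e-05]), 'joint_torque': array([-3.92188758e-04, -4.33680511e+01, -2.46013927e+01, -1.37368834e-04,
        8.04237498e-03, -2.96862584e-05]), 'tool_pos': array([ 0.16996027, -0.49630446,  0.2306317 ]), 'tcp_rot': array([-7.65496860e-04,  9.86435965e-01,  1.64144754e-01, -1.36105314e-05]), 'ft_force': array([-0.8820628 ,  1.20562887,  0.13704712]), 'torque': array([-0.00938597, -0.0085946 , -0.05907487]), 'gripper_force': 0.0, 'finger_gap': 0.08537659634755643}
scene [[520.70638285   0.         316.45376351]
 [  0.         520.70638285 204.24068299]
 [  0.           0.           1.        ]] [0.03005185 0.         0.         0.         0.        ] [[-0.63011441 -0.77635169  0.01529317]
 [-0.40973659  0.31569781 -0.85583341]
 [ 0.65959969 -0.54553913 -0.51702544]] [0.36118388 0.2577969  0.8122536 ]
top [[412.93903512   0.         312.93598706]
 [  0.         412.93903512 194.59160626]
 [  0.           0.           1.        ]] [0.0040708 0.        0.        0.        0.       ] [[-0.02681781 -0.99923729  0.02838399]
 [-0.99077826  0.02279688 -0.13356172]
 [ 0.13281279 -0.03170408 -0.99063395]] [0.0228689  0.53107064 0.86745525]
```
View pics/top0.png

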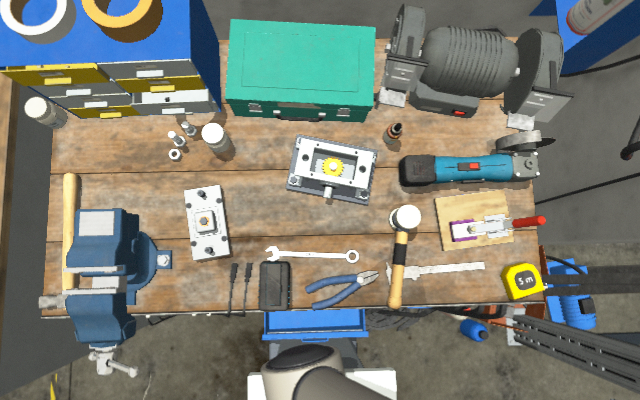

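View pics/scene0.png

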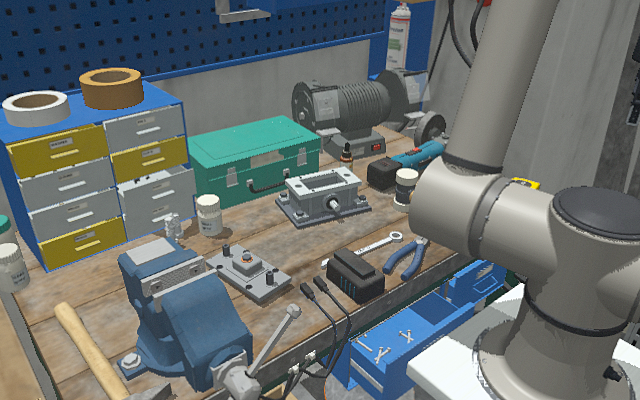

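The top view shows the cover at about (207,222), the housing at (332,167) with its shaft toward the robot, the mallet head at (405,217) with its handle toward (396,305), the jar at (216,140) and the bottle at (393,133). Next I measure poses from depth.

```bash
cat > h.py <<'E'
from workcell import bot
import numpy as np, cv2
def cloud(n):
    c=bot.read_camera(n); z=c["range_z"]; v,u=np.nonzero(z>0)
    p=cv2.undistortPoints(np.stack([u,v],1).astype(float).reshape(-1,1,2),c["mtx"],c["distortion"])[:,0]
    d=z[v,u][:,None].astype(float); P=(np.c_[p,np.ones(len(p))]*d-c["t"])@c["R"]
    return c,P,u,v
def rect(Q):
    (cx,cy),(w,h),a=cv2.minAreaRect(Q[:,:2].astype(np.float32)*1000)
    if w<h: w,h,a=h,w,a+90
    a=(a+90)%180-90   # direction of long axis from x
    return np.round([cx,cy,w,h,a],2)
E
python3 - <<'E'
from h import *
import numpy as np
c,P,u,v=cloud("top")
def sel(u0,u1,v0,v1,z0,z1):
    return P[(u>=u0)&(u<=u1)&(v>=v0)&(v<=v1)&(P[:,2]>z0)&(P[:,2]<z1)]
for nm,b in dict(coverplate=(175,240,175,270,.014,.03),coverboss=(190,222,205,240,.038,.05),pins=(175,240,175,270,.034,.07),
  house=(275,390,125,210,.062,.078),plate=(275,390,125,210,.004,.016),head=(380,430,195,240,.083,.1),handle=(375,415,235,315,.05,.07),jar=(195,235,115,162,.07,.09),bottle=(380,408,115,150,.09,.12),bench=(240,290,170,240,-.02,.02)).items():
    Q=sel(*b); print(nm,len(Q),rect(Q),np.round(np.median(Q,0)*1000,1))
Q=sel(175,240,175,270,.034,.07)
# pins: split by distance from boss
C=rect(sel(175,240,175,270,.014,.03)); d=np.linalg.norm(Q[:,:2]*1000-C[:2],axis=1)
t=np.radians(C[4]); s=(Q[:,:2]*1000-C[:2])@[np.cos(t),np.sin(t)]
for k in (1,-1):
    q=Q[k*s>40]; print('pin',k,len(q),np.round(q.mean(0)*1000,1),np.round(np.percentile(q[:,2],[10,90])*1000,1))
E
```

```text
coverplate 2180 [460.82 241.44 195.54  87.97  11.51] [473.2 241.2  20.8]
coverboss 357 [479.37 245.16  43.47  40.02   8.3 ] [478.6 243.7  42.6]
pins 470 [479.62 245.19 135.28  40.02   8.3 ] [478.6 243.7  43. ]
house 1589 [620.9  -56.08 187.31 143.07  77.56] [593.7 -34.9  68.7]
plate 1359 [603.59 -38.36 252.12 167.13  83.15] [557.4 -31.9   8.9]
head 457 [ 474.72 -181.97   48.12   47.53   88.13] [ 475.5 -181.7   88.8]
handle 849 [ 363.59 -162.82  154.87   26.04   -9.99] [ 361.4 -161.8   57.9]
jar 384 [662.94 221.41  45.45  44.8  -64.42] [662.  220.4  77.2]
bottle 31 [ 665.85 -170.12   11.4    10.8   -87.88] [ 665.2 -169.7   96.1]
bench 3575 [516.86 118.28 161.11 115.3   -1.3 ] [514.9 117.8  -1.3]
pin 1 45 [533.8 253.3  41.9] [38.2 44.9]
pin -1 31 [417.  234.6  44.3] [36.3 48.3]
```

```bash
python3 - <<'E'
from h import *
c,P,u,v=cloud("top")
Z=np.zeros((400,640,3));Z[v,u]=P
def comp(b,z0,z1,o=2):
    m=np.zeros((400,640),np.uint8);u0,u1,v0,v1=b
    m[v0:v1,u0:u1]=((Z[v0:v1,u0:u1,2]>z0)&(Z[v0:v1,u0:u1,2]<z1))*255
    m=cv2.morphologyEx(m,cv2.MORPH_OPEN,np.ones((o,o)))
    n,l,s,_=cv2.connectedComponentsWithStats(m,connectivity=4); k=1+np.argmax(s[1:,4]); return Z[l==k]
for nm,b,z0,z1 in (("cover",(175,240,175,270),.016,.027),("boss",(185,230,200,245),.039,.047),("house",(275,390,125,210),.065,.074),("hplate",(275,390,125,210),.005,.014)):
    Q=comp(b,z0,z1); print(nm,len(Q),rect(Q),np.round(np.median(Q[:,2])*1000,1))
# opening: low points within house
Q=Z[125:210,275:390].reshape(-1,3); Q=Q[(Q[:,2]<.06)&(abs(Q[:,0]-.594)<.022)&(abs(Q[:,1]+.035)<.06)&(Q[:,2]!=0)]
print('open',len(Q),rect(Q))
g=cv2.resize(c["img"][120:275,175:395],None,fx=3.6,fy=3.6,interpolation=cv2.INTER_CUBIC); cv2.imwrite("pics/crop.png",g)
# scene camera too
c,P,u,v=cloud("scene"); 
for nm,b in dict(house=(.53,.67,-.13,.06,.066,.074),cover=(.38,.56,.18,.3,.016,.027),boss=(.44,.52,.21,.28,.04,.047)).items():
    Q=P[(P[:,0]>b[0])&(P[:,0]<b[1])&(P[:,1]>b[2])&(P[:,1]<b[3])&(P[:,2]>b[4])&(P[:,2]<b[5])]; print('scene',nm,len(Q),rect(Q),np.round(np.median(Q[:,2])*1000,1))
E
```

```text
cover 2113 [266.71 163.96 615.96 112.57  21.22] 20.6
boss 302 [244.99 136.54 559.17  44.56  24.58] 42.2
house 1519 [326.57  15.37 632.94 164.07 -11.84] 68.6
hplate 372 [288.45  -6.6  570.78  84.79   7.14] 8.6
open 833 [595.06 -34.55 119.73  42.41  88.89]
scene house 763 [592.9  -33.69 158.78  87.41  77.55] 68.5
scene cover 1721 [465.95 240.2  182.33  89.93   8.5 ] 20.9
scene boss 247 [477.77 246.28  43.41  39.39  10.33] 42.6
```

View pics/crop.png

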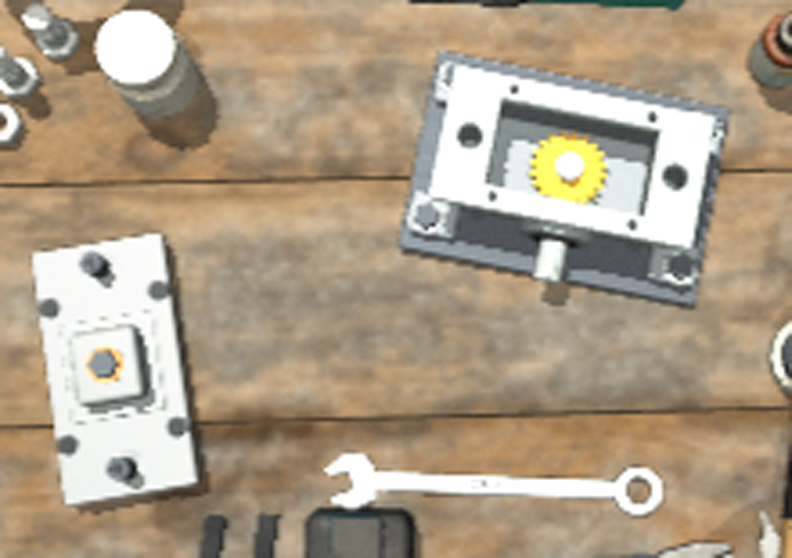

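The crop shows the cover with its boss and two pins at crop (97,263) and (122,467). The housing's pin holes are at (469,136) and (676,177), with the opening between them. Next: refined fits and the wrist camera's mounting.

```bash
cat >> h.py <<'E'
from scipy.spatial.transform import Rotation as Ro
def toolR(s): return Ro.from_quat(s["tcp_rot"],scalar_first=True).as_matrix()
def proj(c,X): return cv2.projectPoints(np.asarray(X,float).reshape(-1,1,3),cv2.Rodrigues(c["R"])[0],c["t"],c["mtx"],c["distortion"])[0][:,0]
def ray(c,uv,z):
    p=cv2.undistortPoints(np.asarray(uv,float).reshape(-1,1,2),c["mtx"],c["distortion"])[:,0]
    d=np.c_[p,np.ones(len(p))]@c["R"]; o=-c["R"].T@c["t"]; return o+d*((z-o[2])/d[:,2])[:,None]
E
python3 - <<'E'
from h import *
s=bot.read_state(); c=bot.read_camera("top")
f=lambda a:np.array(a)/3.6+[175,120]-.36
h=ray(c,f([[469,136],[676,177]]),.07); print('holes',h[:,:2],h.mean(0),np.degrees(np.arctan2(*(h[0]-h[1])[[1,0]])), np.linalg.norm(h[0]-h[1]))
pl=ray(c,f([[33,252],[161,235],[199,486],[70,506]]),.022);print('cover',pl[:,:2],pl.mean(0),np.degrees(np.arctan2(*(pl[0]+pl[1]-pl[2]-pl[3])[[1,0]])))
w=bot.read_camera("wrist");R=toolR(s)
print("cam origin in tool",R.T@(-w["R"].T@w["t"]-s["tool_pos"]));print("cam axes in tool",(R.T@w["R"].T).round(3)); print(w["mtx"])
E
```

```text
holes [[ 0.60693153  0.02564484]
 [ 0.57970872 -0.09598297]] [ 0.59332012 -0.03516906  0.07      ] 77.38394832525962 0.12463709581440224
cover [[0.55079849 0.29324584]
 [0.55959376 0.21553054]
 [0.40636178 0.19233535]
 [0.39662107 0.26905271]] [0.47834378 0.24254111 0.022     ] 8.763379443348112
cam origin in tool [ 0.06722291 -0.0011113  -0.14223929]
cam axes in tool [[-0.    -0.964 -0.265]
 [ 1.    -0.001  0.001]
 [-0.001 -0.265  0.964]]
[[345.74981329   0.         319.21813089]
 [  0.         345.74981329 203.87368485]
 [  0.           0.           1.        ]]
```

Units first: shifts go in shares of 50 mm and turns go in units of 0.05 rad. So 0.045 m is 0.9, -0.02 m is -0.4, 0.09 rad is 1.8.

{"op": "inch_along", "data": {
  "offsets": [
    [[0.085,0.4,0,0,1.8],[0.085,0.8,0,0,1.83],[0.085,0.9,-0.4,0,0],[0.085,0.9,-0.4,0,0],[0.085,0.9,-0.4,0,0],[0.085,0.8,-0.6,0,0],[0.085,0.6,-0.7,0,0],[0.085,0.4,-0.8,0,0]]
  ]
}}

```text
time: 1.15
tool_pos: [0.4276, -0.2827, 0.231]
tcp_rot: [0.0, 0.997, 0.074, 0.0]
ft_force: [0.1, 0.2, 0.8]
finger_gap: 0.0848
gripper_force: 0.0
```

{"op": "inch_along", "data": {
  "offsets": [
    [[0.085,0.32,-0.9,0,0],[0.085,0.32,-0.9,0,0],[0.085,0.32,-0.9,0,0],[0.085,0.32,-0.9,0,0],[0.085,0.32,-0.9,0,0],[0.085,0.32,-0.9,0,0],[0.085,0.32,-0.9,0,0],[0.085,0.32,-0.9,0,0]]
  ]
}}

```text
time: 1.95
tool_pos: [0.4994, 0.0927, 0.2315]
tcp_rot: [0.0, 0.997, 0.074, 0.0]
ft_force: [1.0, -0.2, 0.1]
finger_gap: 0.0851
gripper_force: 0.0
```

```bash
python3 - <<'E'
from h import *
s=bot.read_state();R=toolR(s);print(s["tool_pos"],np.degrees(np.arctan2(R[1,0],R[0,0])),s["joints"])
print("need",R.T@(np.array([.4785,.243,.23])-s["tool_pos"]))
E
```

```text
[0.49944955 0.09265985 0.23146899] 8.500272813555208 [ 3.25761217e-02  3.10461652e-01  1.56989478e+00 -1.89464643e-04
  1.26069928e+00  1.45507253e+00]
need [ 0.00150222 -0.15178568  0.00143315]
```

Converted, -0.045 m is -0.9, -0.04 m is -0.8.

{"op": "inch_along", "data": {
  "offsets": [
    [[0.085,0.04,-0.9,0,0],[0.085,0,-0.9,0,0],[0.085,0,-0.8,0,0],[0.085,0,-0.4,0,0],[0.085,0,0,0,0]]
  ]
}}

```text
time: 2.45
tool_pos: [0.4784, 0.2418, 0.2311]
tcp_rot: [-0.0, 0.997, 0.076, -0.0]
ft_force: [1.1, -0.5, 0.0]
finger_gap: 0.0848
gripper_force: 0.0
```

```bash
cat > meas.py <<'E'
from h import *
import sys
n,zt=sys.argv[1],float(sys.argv[2])
c,P,u,v=cloud("wrist");s=bot.read_state();R=toolR(s)
cv2.imwrite(f"pics/{n}.png",c["img"]);np.savez(f"pics/{n}.npz",img=c["img"],P=P,u=u,v=v,mtx=c["mtx"],distortion=c["distortion"],R=c["R"],t=c["t"],tp=s["tool_pos"],TR=R)
print(s["tool_pos"],np.degrees(np.arctan2(R[1,0],R[0,0])),c["R"][2])
Q=P[(abs(P[:,2]-zt)<.004)]; print(len(Q),np.median(Q[:,2]),rect(Q))
E
python3 meas.py w1 .022
```

```text
[0.47877096 0.24027086 0.23108006] 8.649755566914465 [-0.2618101  -0.04049333 -0.96426955]
15818 0.021746921325953947 [465.18 225.62 647.15 361.65 -84.1 ]
```

View pics/w1.png

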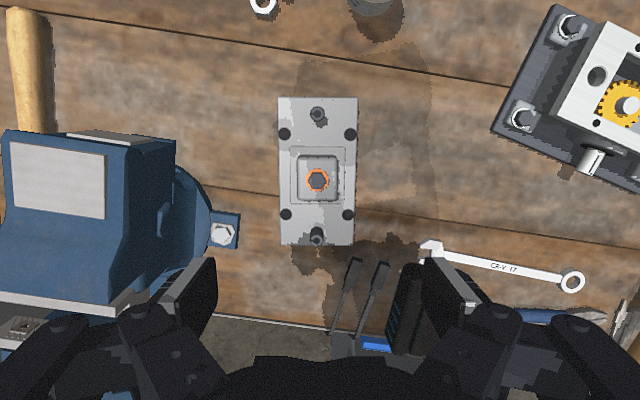

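The wrist view shows the cover upright in the picture, with plate corners near (278,98), (356,97), (355,245) and (278,245), and the boss plug at (318,180).

```bash
cat > fit.py <<'E'
from h import *
import sys
def load(n): return dict(np.load(f"pics/{n}.npz"))
def fitrect(n,zt,box,tol=.004,sz=(156,80)):
    d=load(n);P,u,v=d["P"],d["u"],d["v"];m=(u>box[0])&(u<box[1])&(v>box[2])&(v<box[3])&(abs(P[:,2]-zt)<tol)
    M=np.zeros((400,640),np.uint8);M[v[m],u[m]]=255;M=cv2.morphologyEx(M,cv2.MORPH_OPEN,np.ones((3,3)))
    cs,_=cv2.findContours(M,cv2.RETR_EXTERNAL,cv2.CHAIN_APPROX_NONE);k=max(cs,key=cv2.contourArea)
    X=ray(d,k[:,0],zt);r=rect(X);L=np.array([r[0],r[1]])/1000-d["tp"][:2]
    a=np.degrees(np.arctan2(d["TR"][1,0],d["TR"][0,0]))
    print(n,r,"z",np.median(P[m,2]).round(4),"tool frame off",(d["TR"][:2,:2].T@L*1000).round(2),"yaw rel",(r[4]-a).round(2)); return d,r
if __name__=="__main__":
    d,r=fitrect("w1",.022,(260,375,80,260)); fitrect("w1",.044,(290,345,145,205))
    P=d["P"]
    for b in ((305,330,100,125),(305,330,225,250)):
        q=P[(d["u"]>b[0])&(d["u"]<b[1])&(d["v"]>b[2])&(d["v"]<b[3])];q=q[q[:,2]>.032];q=q[q[:,2]>q[:,2].max()-.003];print("pin top",q.mean(0),len(q))
E
python3 fit.py
```

```text
w1 [479.69 245.28 153.67  79.58   8.27] z 0.0216 tool frame off [ 1.66 -4.81] yaw rel -0.38
w1 [480.58 245.46  42.28  38.97   8.68] z 0.0433 tool frame off [ 2.57 -4.86] yaw rel 0.03
pin top [0.54053259 0.25429938 0.04456069] 149
pin top [0.41859759 0.23661622 0.04637779] 130
```

Converted, 0.045 m is 0.9, 0.04 m is 0.8, 0.0066 rad is 0.132.

{"op": "inch_along", "data": {
  "offsets": [
    [[0.085,0.04,-0.1,0.8,0.132],[0.085,0,0,0.9,0],[0.085,0,0,0.9,0],[0.085,0,0,0.8,0],[0.085,0,0,0.4,0],[0.085,0,0,0.2,0],[0.085,0,0,0,0]]
  ],
  "force": 70
}}

```text
time: 3.2
tool_pos: [0.4803, 0.2434, 0.0304]
tcp_rot: [0.0, 0.998, 0.07, -0.001]
ft_force: [0.7, 0.1, 0.1]
finger_gap: 0.0851
gripper_force: 0.0
```

```bash
python3 - <<'E'
from h import *
s=bot.read_state();R=toolR(s);print(s["tool_pos"],R.T@(np.array([.4796,.2454,.023])-s["tool_pos"]),np.degrees(np.arctan2(R[1,0],R[0,0])))
E
```

```text
[0.48028085 0.24342829 0.03041826] [-0.00038333 -0.00205239  0.00741772] 8.051208302370997
```

{"op": "inch_along", "data": {
  "offsets": [
    [[0.085,-0.008,-0.04,0.14,-0.08],[0.085,0,0,0,0],[0.03,0,0,0,0],[0.03,0,0,0,0],[0.03,0,0,0,0],[0.03,0,0,0,0],[0.03,0,0,0,0],[0.03,0,0,0,0]]
  ],
  "force": 70
}}

```text
time: 4.0
tool_pos: [0.4804, 0.2465, 0.0252]
tcp_rot: [-0.0, 0.997, 0.073, 0.001]
ft_force: [0.2, -0.9, 6.4]
finger_gap: 0.0384
gripper_force: 70.8
```

Converted, 0.042 m is 0.84, -0.04 m is -0.8.

{"op": "inch_along", "data": {
  "offsets": [
    [[0.03,0,0,-0.2,0],[0.03,0,0,-0.6,0],[0.03,0,0,-0.8,0],[0.03,0,0,-0.8,0],[0.03,0.12,0.4,0,0],[0.03,0.2,0.8,0,0],[0.03,0.2,0.84,0,0],[0.03,0.2,0.84,0,0]]
  ]
}}

```text
time: 4.8
tool_pos: [0.5359, 0.1081, 0.1443]
tcp_rot: [-0.0, 0.997, 0.073, -0.001]
ft_force: [0.0, 0.7, -5.2]
finger_gap: 0.0382
gripper_force: 72.1
```

{"op": "inch_along", "data": {
  "offsets": [
    [[0.03,0.2,0.84,0,0],[0.03,0.2,0.84,0,0],[0.03,0.2,0.84,0,0],[0.03,0.12,0.5,0,0],[0.03,0,0,0,-1],[0.03,0,0,0,-2],[0.03,0,0,0,-2.68],[0.03,0,0,0,-2.68]]
  ]
}}

```text
time: 5.6
tool_pos: [0.593, -0.0349, 0.1438]
tcp_rot: [-0.0, 0.96, 0.281, -0.001]
ft_force: [-0.3, 0.1, -4.9]
finger_gap: 0.0383
gripper_force: 72.3
```

{"op": "inch_along", "data": {
  "offsets": [
    [[0.03,0,0,0,-2.68],[0.03,0,0,0,-2.68],[0.03,0,0,0,-2.68],[0.03,0,0,0,-2.68],[0.03,0,0,0,-2.68],[0.03,0,0,0,-1.6],[0.03,0,0,0,-0.78],[0.03,0,0,0,0]]
  ]
}}

```text
time: 6.4
tool_pos: [0.5931, -0.0347, 0.1439]
tcp_rot: [-0.001, 0.78, 0.626, -0.001]
ft_force: [-0.2, 0.1, -5.4]
finger_gap: 0.0385
gripper_force: 72.3
```

```bash
python3 meas.py w2 .07
```

```text
[ 0.59325391 -0.03476336  0.14399708] 77.45497636183961 [-0.05886665 -0.25909765 -0.96405556]
1807 0.07011597308409324 [707.99 -58.62 252.7   48.17  75.5 ]
```

View pics/w2.png

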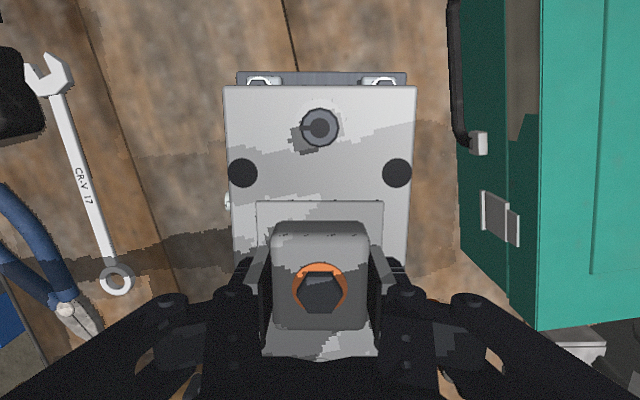

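The cover hangs square in the gripper with its front pin at (320,127), hiding the housing. I'll step aside toward the robot to see the flange.

Converted, -0.045 m is -0.9, -0.04 m is -0.8.

{"op": "inch_along", "data": {
  "offsets": [
    [[0.03,0,-0.4,-0.6,0],[0.03,0,-0.8,-0.6,0],[0.03,0,-0.9,-0.4,0],[0.03,0,-0.5,-0.4,0],[0.03,0,0,0,0],[0.03,0,0,0,0]]
  ]
}}

```text
time: 7.05
tool_pos: [0.4669, -0.0067, 0.2451]
tcp_rot: [0.001, 0.78, 0.626, 0.001]
ft_force: [-0.0, -0.5, -4.8]
finger_gap: 0.0383
gripper_force: 73.2
```

```bash
python3 meas.py w3 .07; python3 - <<'E'
from fit import *
d=load("w2");P,u,v=d["P"],d["u"],d["v"];m=(abs(u-320)<25)&(abs(v-127)<25);q=P[m];zt=q[:,2].max();q=q[q[:,2]>np.percentile(q[:,2],99)-.003]
print("pin",len(q),np.median(q[:,2]),(d["TR"].T@((q.max(0)+q.min(0))/2-d["tp"])*1000).round(1))
m=(u>215)&(u<420)&(v>80)&(v<200);q=P[m];print("plate z",np.median(q[:,2]))
E
```

```text
[ 0.4670772  -0.00686827  0.24427828] 77.46531762764 [-0.0554697  -0.25980158 -0.96406756]
9877 0.06956136574580762 [ 647.35 -120.16  411.42  209.7   -81.32]
pin 1151 0.16311219938536048 [ 61.7  -0.6 -19.4]
plate z 0.14003116851056835
```

View pics/w3.png

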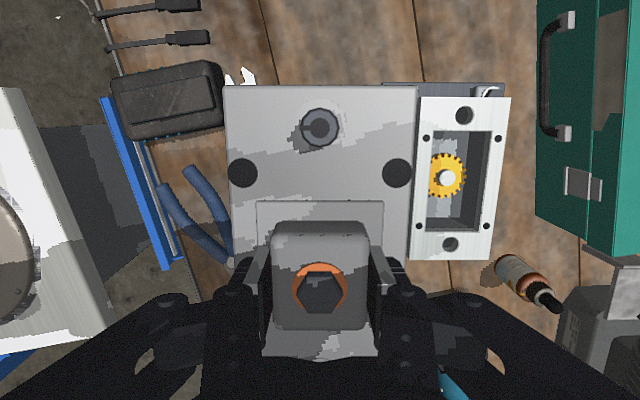

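The flange is now in view at right: outer corners (421,97), (511,97), (490,261) and (409,261), holes at (464,115) and (450,244).

```bash
python3 - <<'E'
from fit import *
d,r=fitrect("w3",.070,(395,530,85,275))
P,u,v=d["P"],d["u"],d["v"]
M=np.zeros((400,640),np.uint8);m=(u>415)&(u<508)&(v>100)&(v<258)&(abs(P[:,2]-.0696)<.004);M[v[m],u[m]]=255
cs,h=cv2.findContours(M,cv2.RETR_CCOMP,cv2.CHAIN_APPROX_NONE)
for k,hh in zip(cs,h[0]):
    if hh[3]>=0 and len(k)>15: X=ray(d,k[:,0],.07);print("inner",len(k),rect(X),X.mean(0))
g=cv2.cvtColor(d["img"],cv2.COLOR_BGR2GRAY)
hs=[]
for cu,cv_ in ((464,115),(450,244)):
    s=g[cv_-13:cv_+14,cu-13:cu+14]; y,x=np.nonzero(s<90); hs.append([x.mean()+cu-13,y.mean()+cv_-13]);print(len(x),hs[-1])
X=ray(d,hs,.07);print("holes",X,X.mean(0),np.linalg.norm(X[0]-X[1]),np.degrees(np.arctan2(*(X[0]-X[1])[[1,0]])))
E
```

```text
w3 [593.33 -34.07 155.47  81.49  77.63] z 0.0696 tool frame off [  0.85 129.15] yaw rel 0.16
inner 46 [578.94 -93.22  16.15  15.85  82.9 ] [ 0.57920302 -0.09306122  0.07      ]
inner 312 [592.37 -33.13  96.9   55.03  77.33] [ 0.59321998 -0.03150441  0.07      ]
inner 51 [606.28  26.48  16.7   15.17  34.85] [0.60621077 0.02643172 0.07      ]
235 [np.float64(463.8127659574468), np.float64(114.99574468085106)]
151 [np.float64(450.3245033112583), np.float64(243.72847682119203)]
holes [[ 0.60680719  0.02662789  0.07      ]
 [ 0.58018732 -0.09369467  0.07      ]] [ 0.59349725 -0.03353339  0.07      ] 0.12323204483459113 77.52496768581828
```

{"op": "inch_along", "data": {
  "offsets": [
    [[0.03,0,0.5,0.4,0],[0.03,0.02,0.9,0.6,0],[0.03,0.02,0.8,0.6,0],[0.03,0,0.39,0.6,0],[0.03,0,0,0.4,0],[0.03,0,0,0.24,0],[0.03,0,0,0,0],[0.03,0,0,0,0]]
  ]
}}

```text
time: 7.9
tool_pos: [0.5907, -0.0323, 0.1049]
tcp_rot: [0.0, 0.78, 0.626, 0.0]
ft_force: [0.3, -0.6, -4.4]
finger_gap: 0.0387
gripper_force: 73.1
```

```bash
python3 - <<'E'
from h import *
s=bot.read_state();R=toolR(s);print(s["tool_pos"],R.T@(np.array([.59355,-.0333,.101])-s["tool_pos"]),np.degrees(np.arctan2(R[1,0],R[0,0])))
E
```

```text
[ 0.59069206 -0.03228382  0.10487767] [-0.00037308  0.00300881  0.00387874] 77.49580388823605
```

Converted, 0.004 m is 0.08, 0.003 m is 0.06.

{"op": "inch_along", "data": {
  "offsets": [
    [[0.03,-0.008,0.06,0.08,0],[0.03,0,0,0,0],[0.03,0,0,0,0]]
  ]
}}

```text
time: 8.2
tool_pos: [0.5936, -0.0333, 0.1014]
tcp_rot: [0.001, 0.78, 0.626, 0.0]
ft_force: [-0.1, -0.4, -5.1]
finger_gap: 0.0384
gripper_force: 73.2
```

```bash
python3 - <<'E'
from h import *
s=bot.read_state();R=toolR(s);print(s["tool_pos"],R.T@(np.array([.59355,-.0333,.101])-s["tool_pos"]),np.degrees(np.arctan2(R[1,0],R[0,0])))
E
```

```text
[ 0.59356663 -0.03334552  0.10137046] [ 4.08640634e-05 -2.66028353e-05  3.70416540e-04] 77.50471119289237
```

{"op": "inch_along", "data": {
  "offsets": [
    [[0.03,0,0,0.06,0],[0.03,0,0,0.06,0],[0.03,0,0,0.06,0],[0.03,0,0,0.04,0],[0.03,0,0,0,0]]
  ]
}}

```text
time: 8.7
tool_pos: [0.593, -0.0332, 0.089]
tcp_rot: [-0.0, 0.78, 0.626, -0.0]
ft_force: [-0.1, -0.7, -5.2]
finger_gap: 0.0385
gripper_force: 73.2
```

{"op": "inch_along", "data": {
  "offsets": [
    [[0.03,0,0,0.04,0],[0.03,0,0,0.02,0],[0.03,0,0,0.02,0],[0.03,0,0,0,0]]
  ]
}}

```text
time: 9.1
tool_pos: [0.5933, -0.0333, 0.0855]
tcp_rot: [0.0, 0.78, 0.626, -0.0]
ft_force: [-0.7, -0.4, -4.9]
finger_gap: 0.038
gripper_force: 73.3
```

Converted, 0.001 m is 0.02.

{"op": "inch_along", "data": {
  "offsets": [
    [[0.03,0,0,0.02,0],[0.03,0,0,0.02,0],[0.03,0,0,0,0]]
  ]
}}

```text
time: 9.4
tool_pos: [0.5934, -0.0333, 0.0853]
tcp_rot: [0.0, 0.78, 0.626, 0.0]
ft_force: [-3.6, 0.5, 7.2]
finger_gap: 0.0383
gripper_force: 74.8
```

Converted, -0.045 m is -0.9, -0.03 m is -0.6.

{"op": "inch_along", "data": {
  "offsets": [
    [[0.085,0,0,0,0],[0.085,0,0,0,0],[0.085,0,0,0,0],[0.085,0,0,-0.2,0],[0.085,0,0,-0.6,0],[0.085,0,0,-0.9,0],[0.085,0,0,-0.9,0],[0.085,0,0,-0.4,0]]
  ]
}}

```text
time: 10.2
tool_pos: [0.5948, -0.0335, 0.2392]
tcp_rot: [0.003, 0.78, 0.626, 0.003]
ft_force: [0.2, -0.1, 0.5]
finger_gap: 0.085
gripper_force: 0.0
```

{"op": "inch_along", "data": {
  "offsets": [
    [[0.085,0,0,0,0]]
  ]
}}

```text
time: 10.3
tool_pos: [0.595, -0.0335, 0.2384]
tcp_rot: [0.003, 0.78, 0.626, 0.003]
ft_force: [0.4, 0.1, 0.0]
finger_gap: 0.0848
gripper_force: 0.0
```

```bash
python3 meas.py w4 .082; python3 - <<'E'
from fit import *
d=load("w4");P,u,v=d["P"],d["u"],d["v"]
m=(abs(P[:,0]-.593)<.09)&(abs(P[:,1]+.033)<.1)&(abs(P[:,2]-.0815)<.006);q=P[m];print("plate",rect(q))
A=np.c_[q[:,:2],np.ones(len(q))];k=np.linalg.lstsq(A,q[:,2],rcond=None)[0];print("plane",k,"z at centre",k@[.5935,-.0335,1])
E
```

```text
[ 0.59391898 -0.03337255  0.23564314] 77.50539682962028 [-0.04909761 -0.26100826 -0.96408719]
13424 0.08171966892551011 [663.27 -46.84 428.48 274.18   2.84]
plate [593.38 -33.87 155.06  80.21  77.52]
plane [ 0.00024154 -0.00067986  0.0816515 ] z at centre 0.08181762861602122
```

View pics/w4.png

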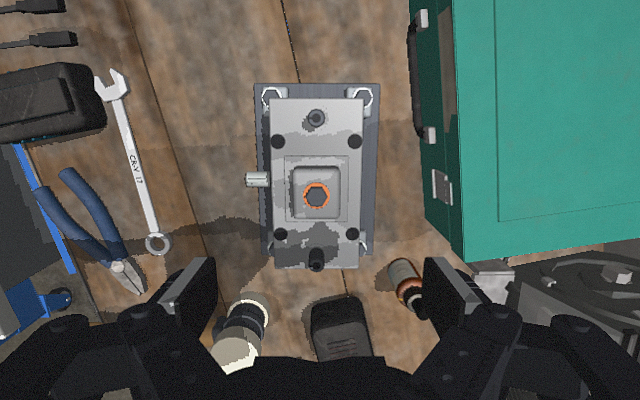

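The cover is seated level, with the plate top at z 0.082, centred and at the housing's yaw; both pins are visible at (316,118) and (316,258). Now to the mallet.

Converted, -0.034 m is -0.68, -0.03 m is -0.6, 0.139 rad is 2.78.

{"op": "inch_along", "data": {
  "offsets": [
    [[0.085,-0.4,-0.34,0,0],[0.085,-0.68,-0.6,0,0],[0.085,-0.68,-0.6,0,0],[0.085,-0.68,-0.6,0,0],[0.085,-0.68,-0.6,0,0],[0.085,-0.36,-0.34,0,1.4],[0.085,0,0,0,2.78],[0.085,0,0,0,2.78]]
  ]
}}

```text
time: 11.15
tool_pos: [0.4039, -0.17, 0.2324]
tcp_rot: [-0.001, 0.878, 0.478, -0.001]
ft_force: [0.1, -0.5, 0.0]
finger_gap: 0.0849
gripper_force: 0.0
```

{"op": "inch_along", "data": {
  "offsets": [
    [[0.085,0,0,0,2.78],[0.085,0,0,0,2.78],[0.085,0,0,0,2.78],[0.085,0,0,0,2.78],[0.085,0,0,0,2.78],[0.085,0,0,0,2.78],[0.085,0,0,0,2.78],[0.085,0,0,0,2.78]]
  ]
}}

```text
time: 11.95
tool_pos: [0.4045, -0.1694, 0.2321]
tcp_rot: [-0.001, 0.998, -0.057, -0.001]
ft_force: [0.2, -0.2, -0.1]
finger_gap: 0.0852
gripper_force: 0.0
```

{"op": "inch_along", "data": {
  "offsets": [
    [[0.085,0,0,0,2.78],[0.085,0,0,0,1.3],[0.085,0,0,0,0],[0.085,0,0,0,0]]
  ]
}}

```text
time: 12.35
tool_pos: [0.4048, -0.1696, 0.2327]
tcp_rot: [-0.0, 0.988, -0.154, -0.001]
ft_force: [-0.3, 0.8, -0.1]
finger_gap: 0.0853
gripper_force: 0.0
```

```bash
python3 meas.py w5 .09; python3 - <<'E'
from fit import *
d=load("w5");P,u,v=d["P"],d["u"],d["v"]
q=P[(abs(P[:,0]-.475)<.035)&(abs(P[:,1]+.182)<.035)&(P[:,2]>.085)&(P[:,2]<.095)];print("head",len(q),rect(q),np.median(q[:,2]))
m=(P[:,0]>.30)&(P[:,0]<.445)&(abs(P[:,1]+.165)<.04)&(P[:,2]>.05)&(P[:,2]<.07);q=P[m];print("handle",len(q),rect(q),np.median(q[:,2]))
l=cv2.fitLine(q[:,:2].astype(np.float32),cv2.DIST_HUBER,0,.001,.001).ravel();print(l,np.degrees(np.arctan2(l[1],l[0])))
d=load("w4");P=d["P"]
for X in ((.6068,.0266),(.58,-.0945)):
    q=P[(np.hypot(P[:,0]-X[0],P[:,1]-X[1])<.012)&(P[:,2]>.09)];q=q[q[:,2]>np.percentile(q[:,2],95)-.003];print("pin",(q.max(0)+q.min(0))/2,np.median(q[:,2]))
E
```

```text
[ 0.40492513 -0.16963353  0.23291323] -17.740932032190724 [-0.25360498  0.08073648 -0.96393264]
3957 0.08953954483453623 [ 500.1  -181.68  462.92   93.54   69.8 ]
head 3100 [ 475.79 -183.09   48.9    48.46   72.41] 0.08951589239659255
handle 3684 [ 372.14 -166.71  150.67   27.83  -10.36] 0.058424758571198
[ 0.9852475  -0.17113551  0.37573963 -0.16651908] -9.853847
pin [0.60676027 0.02684489 0.10478306] 0.10456484128728885
pin [ 0.58009272 -0.09341053  0.10663933] 0.10641288634668562
```

View pics/w5.png

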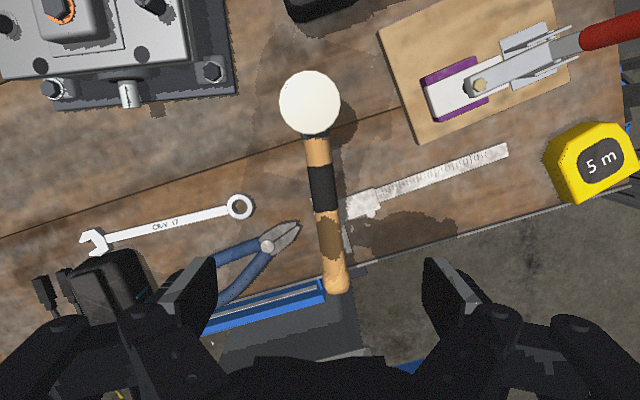

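The mallet head is at (310,102), with the handle running to (338,285) and a caliper jaw beside it at (362,205). I'll check the heights near where the fingers go.

```bash
python3 - <<'E'
from fit import *
d=load("w5");P=d["P"];a=np.radians(-9.9);x=np.array([np.cos(a),np.sin(a)]);y=np.array([x[1],-x[0]])
g=np.array([.4757,-.183])-.068*x;print(g)
L=P[:,:2]-g;lx,ly=L@x,L@y
for s in (1,-1):
    m=(abs(lx)<.016)&(s*ly>.018)&(s*ly<.062);print(s,m.sum(),np.percentile(P[m,2],[50,99,100]))
R=np.c_[np.r_[x,0],np.r_[y,0],[0,0,-1]];print("need after turn",R.T@(np.r_[g,.027]-d["tp"]))
E
```

```text
[ 0.40871257 -0.17130882]
1 16312 [0.29996068 0.32462584 0.32835893]
-1 12275 [0.29653678 0.32366985 0.32513161]
need after turn [0.00401906 0.00099917 0.20591323]
```

Converted, 0.045 m is 0.9, 0.03 m is 0.6, -0.1 rad is -2.

{"op": "inch_along", "data": {
  "offsets": [
    [[0.085,0,0,0,-2],[0.085,0,0,0,-0.74],[0.085,0.08,0.02,0.6,0],[0.085,0,0,0.9,0],[0.085,0,0,0.6,0],[0.085,0,0,0,0],[0.085,0,0,0,0]]
  ],
  "force": 120
}}

```text
time: 13.1
tool_pos: [0.4092, -0.1716, 0.129]
tcp_rot: [-0.0, 0.996, -0.087, -0.0]
ft_force: [1.0, 0.9, 0.3]
finger_gap: 0.0852
gripper_force: 0.0
```

```bash
python3 - <<'E'
from fit import *
d=load("w5");P=d["P"];a=np.radians(-9.9);x=np.array([np.cos(a),np.sin(a)]);y=np.array([x[1],-x[0]])
g=np.array([.4757,-.183])-.068*x
L=P[:,:2]-g;lx,ly=L@x,L@y
for s in (1,-1):
    m=(abs(lx)<.016)&(s*ly>.018)&(s*ly<.062)&(P[:,2]<.1);print(s,m.sum(),np.percentile(P[m,2],[50,99,100]))
s=bot.read_state();R=toolR(s);print(R.T@(np.r_[g,.027]-s["tool_pos"]),np.degrees(np.arctan2(R[1,0],R[0,0])))
E
```

```text
1 1168 [-0.00058053  0.00127641  0.00219864]
-1 1144 [-0.00065472  0.0010424   0.00169968]
[-0.00048565 -0.00021581  0.10197317] -9.948777972452714
```

Clear on both sides, so I descend and grip.

Converted, 0.04 m is 0.8, 0.03 m is 0.6.

{"op": "inch_along", "data": {
  "offsets": [
    [[0.085,0,0,0.6,0],[0.085,0,0,0.8,0],[0.085,0,0,0.44,0],[0.085,0,0,0.2,0],[0.085,0,0,0,0],[0.02,0,0,0,0],[0.02,0,0,0,0],[0.02,0,0,0,0]]
  ],
  "force": 120
}}

```text
time: 13.9
tool_pos: [0.4098, -0.172, 0.0277]
tcp_rot: [0.001, 0.996, -0.087, 0.001]
ft_force: [-0.7, 0.7, -0.7]
finger_gap: 0.0433
gripper_force: 0.0
```

{"op": "inch_along", "data": {
  "offsets": [
    [[0.015,0,0,0,0],[0.015,0,0,0,0],[0.015,0,0,0,0],[0.015,0,0,0,0],[0.015,0,0,0,0]]
  ]
}}

```text
time: 14.4
tool_pos: [0.4092, -0.1718, 0.0274]
tcp_rot: [0.0, 0.996, -0.087, 0.0]
ft_force: [-1.8, 0.1, 7.4]
finger_gap: 0.0224
gripper_force: 117.0
```

{"op": "inch_along", "data": {
  "offsets": [
    [[0.015,0,0,-0.2,0],[0.015,0,0,-0.6,0],[0.015,0,0,-0.8,0],[0.015,0,0,-0.8,0],[0.015,0,0,-0.7,0],[0.015,0.4,-0.5,0,0],[0.015,0.6,-0.7,0,0],[0.015,0.54,-0.6,0,0]]
  ],
  "force": 120
}}

```text
time: 15.2
tool_pos: [0.5007, -0.0949, 0.182]
tcp_rot: [-0.0, 0.996, -0.087, -0.0]
ft_force: [0.6, -1.2, -5.0]
finger_gap: 0.0225
gripper_force: 118.4
```

{"op": "inch_along", "data": {
  "offsets": [
    [[0.015,0.206,-0.32,0,0],[0.015,0,0,0,0],[0.015,0,0,0,0],[0.015,0,0,0,0]]
  ]
}}

```text
time: 15.6
tool_pos: [0.5123, -0.0826, 0.1813]
tcp_rot: [0.0, 0.996, -0.087, -0.001]
ft_force: [-0.1, -0.5, -5.0]
finger_gap: 0.0221
gripper_force: 118.6
```

```bash
python3 meas.py w6 .2; python3 - <<'E'
from fit import *
d=load("w6");P=d["P"];L=(P-d["tp"])@d["TR"]
m=(abs(L[:,0]-.0675)<.035)&(abs(L[:,1])<.035)&(L[:,2]<-.045)&(L[:,2]>-.085);q=L[m];print("head top",rect(q),np.median(q[:,2]))
q=q[np.hypot(q[:,0]-.0675,q[:,1])<.018]
k=np.linalg.lstsq(np.c_[q[:,:2],np.ones(len(q))],q[:,2],rcond=None)[0];print("tilt",k)
R=d["TR"];print(R.T@(np.r_[.5135,-.0824,.182]-d["tp"]),np.degrees(np.arctan2(R[1,0],R[0,0])))
E
```

```text
[ 0.51248636 -0.08280063  0.18148633] -10.041493440826594 [-0.26218351  0.04537142 -0.96395085]
509 0.20033307904777328 [531.16 -85.05  49.99  26.42  80.11]
head top [ 65.73  -1.16  49.22  46.85 -89.79] -0.061463331541625046
tilt [ 0.00315956 -0.00105656 -0.06170999]
[ 0.0009277  -0.00057114 -0.00051478] -10.041493440826594
```

View pics/w6.png

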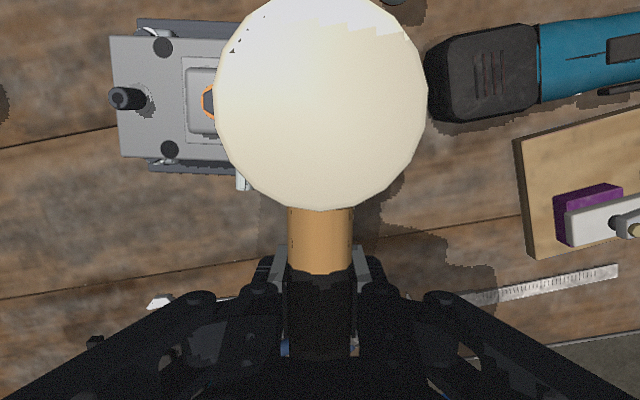

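The mallet hangs level in the gripper with its head over pin b; the pin at left, (125,98), is pin a. First blow, stopping about 3 mm short of flush.

Units first: shifts go in shares of 50 mm and turns go in units of 0.05 rad. So 0.04 m is 0.8, 0.0275 m is 0.55.

{"op": "inch_along", "data": {
  "offsets": [
    [[0.015,0.02,0.02,0,0],[0.015,0,0,0.55,0],[0.015,0,0,0.8,0],[0.015,0,0,0,0]]
  ],
  "force": 120
}}

```text
time: 16.05
tool_pos: [0.5129, -0.0838, 0.1113]
tcp_rot: [-0.0, 0.996, -0.088, -0.002]
ft_force: [-1.1, -0.2, -4.3]
finger_gap: 0.0224
gripper_force: 118.8
```

{"op": "inch_along", "data": {
  "offsets": [
    [[0.015,0,-0.02,-0.6,0],[0.015,0,0,-0.3,0],[0.015,0,0,0,0],[0.015,0,0,0.36,0],[0.015,0,0,0.6,0],[0.015,0,0,0,0],[0.015,0,0,0,0]]
  ],
  "force": 120
}}

```text
time: 16.75
tool_pos: [0.5139, -0.0825, 0.1111]
tcp_rot: [-0.0, 0.996, -0.087, -0.001]
ft_force: [-0.2, 0.1, -5.6]
finger_gap: 0.0226
gripper_force: 120.0
```

Converted, -0.03 m is -0.6, 0.029 m is 0.58.

{"op": "inch_along", "data": {
  "offsets": [
    [[0.015,0,0,-0.6,0],[0.015,0,0,-0.3,0],[0.015,0,0,0,0],[0.015,0,0,0.37,0],[0.015,0,0,0.58,0],[0.015,0,0,0,0],[0.015,0,0,0,0]]
  ],
  "force": 120
}}

```text
time: 17.45
tool_pos: [0.5139, -0.0823, 0.1085]
tcp_rot: [-0.0, 0.996, -0.087, -0.001]
ft_force: [0.8, 0.4, -5.0]
finger_gap: 0.0223
gripper_force: 121.5
```

{"op": "inch_along", "data": {
  "offsets": [
    [[0.015,0,0,-0.6,0],[0.015,0,0,-0.6,0],[0.015,0,-0.6,-0.26,0],[0.015,0,-0.8,0,0],[0.015,0,-0.76,0,0],[0.015,0.12,-0.26,0,0],[0.015,0,0,0,0],[0.015,0,0,0,0]]
  ],
  "force": 120
}}

```text
time: 18.25
tool_pos: [0.5411, 0.0353, 0.1817]
tcp_rot: [0.0, 0.996, -0.087, -0.0]
ft_force: [0.3, -0.6, -5.0]
finger_gap: 0.0226
gripper_force: 121.4
```

```bash
python3 meas.py w7 .2; cat > mal.py <<'E'
from fit import *
n=sys.argv[1]
d=load(n);P=d["P"];L=(P-d["tp"])@d["TR"]
m=(abs(L[:,0]-.0675)<.035)&(abs(L[:,1])<.035)&(L[:,2]<-.045)&(L[:,2]>-.085);q=L[m];print("head top",rect(q),np.median(q[:,2]))
q=q[np.hypot(q[:,0]-.0675,q[:,1])<.018]
k=np.linalg.lstsq(np.c_[q[:,:2],np.ones(len(q))],q[:,2],rcond=None)[0];print("tilt",k)
for X in ((.6068,.0267),(.58,-.094)):
    r=np.hypot(P[:,0]-X[0],P[:,1]-X[1]);q=P[(r<.006)&(P[:,2]<.125)];w=P[(r<.016)&(r>.012)&(P[:,2]<.125)]
    print("pin",X,len(q),np.percentile(q[:,2],[10,50,95]) if len(q) else '',"plate",np.median(w[:,2]) if len(w) else '')
R=d["TR"];t=np.r_[np.array([.6068,.0267])-.0665*R[:2,0],.182];print("need a",R.T@(t-d["tp"]))
E
python3 mal.py w7
```

```text
[0.54093509 0.03481148 0.18160379] -10.01592979421871 [-0.26121322  0.04434899 -0.9642618 ]
505 0.20034986905300442 [533.77  35.22  49.12  42.73  89.31]
head top [ 63.3   -1.65  49.15  48.45 -89.62] -0.06722066967004632
tilt [-0.07147465 -0.00230778 -0.0625613 ]
pin (0.6068, 0.0267) 0  plate 
pin (0.58, -0.094) 250 [0.08125652 0.08213179 0.0831183 ] plate 0.08160257058170448
need a [-0.0002284  -0.00346722 -0.00039842]
```

Pin b now reads about flush, but the mallet has slipped 4° head-up in the grip. I'll strike pin a nearer the handle side of the face, and more gently.

{"op": "inch_along", "data": {
  "offsets": [
    [[0.015,0.246,-0.04,0,0],[0.015,0,0,0,0],[0.015,0,0,0.252,0],[0.015,0,0,0.6,0],[0.015,0,0,0.5,0],[0.015,0,0,0,0],[0.015,0,0,0,0]]
  ],
  "force": 120
}}

```text
time: 19.0
tool_pos: [0.553, 0.0352, 0.1136]
tcp_rot: [0.0, 0.996, -0.087, -0.001]
ft_force: [0.2, -0.5, -5.2]
finger_gap: 0.0223
gripper_force: 124.0
```

```bash
python3 - <<'E'
from h import *
E
python3 meas.py w8 .2; python3 mal.py w8
```

```text
[0.55372158 0.03526644 0.1144558 ] -10.006844927983275 [-0.2624491   0.04524011 -0.96388475]
8034 0.19901250880180527 [565.71  34.07 127.18  11.57  80.03]
head top [ 62.69  -0.98  49.16  48.48 -89.67] -0.06612788107420092
tilt [-0.0687008  -0.00207773 -0.0616872 ]
pin (0.6068, 0.0267) 0  plate 
pin (0.58, -0.094) 433 [0.08124714 0.08201508 0.08301231] plate 0.08162198406852222
need a [-0.0127269  -0.00078025 -0.06754685]
```

Converted, 0.028 m is 0.56, -0.025 m is -0.5.

{"op": "inch_along", "data": {
  "offsets": [
    [[0.015,0,0,-0.5,0],[0.015,0,0,-0.3,0],[0.015,0,0,0,0],[0.015,0,0,0.39,0],[0.015,0,0,0.56,0],[0.015,0,0,0,0],[0.015,0,0,0,0]]
  ],
  "force": 120
}}

```text
time: 19.75
tool_pos: [0.5534, 0.0355, 0.1064]
tcp_rot: [0.0, 0.996, -0.087, -0.001]
ft_force: [0.5, 0.1, -4.5]
finger_gap: 0.0225
gripper_force: 126.3
```

```bash
python3 meas.py w9 .2; python3 mal.py w9
```

```text
[0.55372799 0.03548639 0.10678481] -9.985946605629067 [-0.26170064  0.04506607 -0.96409638]
1848 0.19954294657600058 [571.7   33.46  40.78   4.87  81.24]
head top [61.34 -1.15 49.1  49.05 80.67] -0.06977122819617022
tilt [-0.11007954 -0.0001818  -0.06275718]
pin (0.6068, 0.0267) 0  plate 
pin (0.58, -0.094) 468 [0.08114124 0.08203447 0.08310834] plate 0.08165169282850426
need a [-0.0127153  -0.00053606 -0.07521412]
```

Converted, -0.02 m is -0.4, 0.02 m is 0.4.

{"op": "inch_along", "data": {
  "offsets": [
    [[0.015,0,0,-0.6,0],[0.015,0,0,-0.8,0],[0.015,-0.4,0.4,-0.2,0],[0.015,-0.4,0.7,0,0],[0.015,0,0.2,0,0],[0.015,0,0,0,0],[0.015,0,0,0,0]]
  ],
  "force": 120
}}

```text
time: 20.5
tool_pos: [0.5037, -0.0214, 0.1869]
tcp_rot: [-0.0, 0.996, -0.087, 0.001]
ft_force: [-0.2, -0.3, -4.6]
finger_gap: 0.0222
gripper_force: 126.3
```

```bash
python3 meas.py w10 .2; python3 mal.py w10; python3 - <<'E'
from fit import *
d=load("w10");p=proj(d,[[.6068,.0267,.082],[.58,-.094,.082]]);print(p)
cr=[]
for u,v in p.astype(int):
    u=np.clip(u,35,604);v=np.clip(v,35,364);cr.append(cv2.resize(d["img"][v-35:v+35,u-35:u+35],(390,390),interpolation=cv2.INTER_CUBIC))
cv2.imwrite("pics/pins.png",np.hstack(cr))
E
```

```text
[ 0.50364956 -0.02112235  0.18664959] -9.986089259181401 [-0.25945164  0.04543692 -0.96468665]
417 0.20035926644443644 [512.37 -22.07  49.49   5.43  80.04]
head top [61.76 -0.64 49.17 48.81 -0.94] -0.07055726501991802
tilt [-0.1125602  -0.00052911 -0.0633421 ]
pin (0.6068, 0.0267) 0  plate 0.08134690817177018
pin (0.58, -0.094) 0  plate 0.08181663415647158
need a [ 0.02679198 -0.06498362  0.00468635]
[[223.3480451   68.8209962 ]
 [406.55011342  77.13134022]]
```

View pics/pins.png

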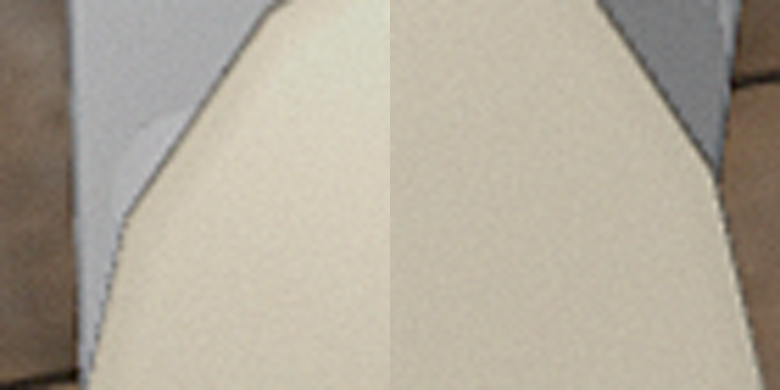

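The head hides both pins in this view, so I'll shift sideways to see pin a.

{"op": "inch_along", "data": {
  "offsets": [
    [[0.015,0,0.6,0,0],[0.015,0,0.6,0,0],[0.015,0,0,0,0],[0.015,0,0,0,0]]
  ],
  "force": 120
}}

```text
time: 20.95
tool_pos: [0.493, -0.0804, 0.1862]
tcp_rot: [-0.0, 0.996, -0.087, -0.0]
ft_force: [-0.2, -0.6, -4.8]
finger_gap: 0.0224
gripper_force: 126.3
```

```bash
python3 meas.py w11 .2; python3 - <<'E'
from fit import *
d=load("w11");P=d["P"];X=(.6068,.0267);r=np.hypot(P[:,0]-X[0],P[:,1]-X[1]);
print(proj(d,[[*X,.082]]))
for a,b in ((0,.003),(.003,.006),(.006,.0085),(.010,.013),(.013,.018)):
    q=P[(r>=a)&(r<b)&(P[:,2]<.13)];print(a,len(q),np.percentile(q[:,2],[5,50,95]).round(4) if len(q) else '')
E
```

```text
[ 0.49300954 -0.07991219  0.1862446 ] -9.968781910984319 [-0.26077778  0.04571947 -0.96431565]
412 0.20006882083831257 [501.85 -81.1   49.75   5.29  79.84]
[[134.51454158  68.79950926]]
0 63 [0.0807 0.0818 0.0828]
0.003 204 [0.0809 0.0818 0.0831]
0.006 249 [0.0806 0.0818 0.0829]
0.01 495 [0.0802 0.0815 0.0827]
0.013 1019 [0.0803 0.0814 0.0825]
```

Converted, 0.0336 m is 0.672, 0.027 m is 0.54.

{"op": "inch_along", "data": {
  "offsets": [
    [[0.015,0.672,0,0,0],[0.015,0,0,0.6,0],[0.015,0,0,0.18,0],[0.015,0,0,0,0],[0.015,0,0,0.36,0],[0.015,0,0,0.54,0],[0.015,0,0,0,0],[0.015,0,0,0,0]]
  ],
  "force": 120
}}

```text
time: 21.8
tool_pos: [0.526, -0.0862, 0.1036]
tcp_rot: [0.0, 0.996, -0.087, 0.0]
ft_force: [0.5, 0.6, -3.9]
finger_gap: 0.0225
gripper_force: 128.2
```

```bash
python3 meas.py w12 .2; python3 mal.py w12
```

```text
[ 0.52615558 -0.08630088  0.10376701] -9.966593232349041 [-0.26010351  0.04485432 -0.96453836]
1246 0.19732916850937351 [545.33 -88.62  40.5    3.2   79.79]
head top [59.28 -0.99 49.35 49.06 81.62] -0.07302038822718582
tilt [-0.1478414  -0.00115009 -0.06380261]
pin (0.6068, 0.0267) 517 [0.08094284 0.08182427 0.08297894] plate 0.08140833754067854
pin (0.58, -0.094) 0  plate 
need a [-0.00654301 -0.12524067 -0.07826006]
```

Converted, 0.005 m is 0.1, -0.045 m is -0.9.

{"op": "inch_along", "data": {
  "offsets": [
    [[0.015,0,0,-0.6,0],[0.015,0,0,-0.8,0],[0.015,0,-0.7,-0.2,0],[0.015,0.1,-0.9,0,0],[0.015,0,-0.68,0,0],[0.015,0,-0.2,0.3,0],[0.015,0,0,0.4,0],[0.015,0,0,0.08,0]]
  ],
  "force": 120
}}

```text
time: 22.65
tool_pos: [0.5509, 0.0356, 0.1425]
tcp_rot: [0.0, 0.996, -0.086, -0.002]
ft_force: [0.2, 0.2, -6.0]
finger_gap: 0.0225
gripper_force: 128.1
```

```bash
python3 meas.py w13 .2; python3 mal.py w13
```

```text
[0.55121356 0.03510948 0.14279471] -9.961483667039715 [-0.26379136  0.04497275 -0.96353078]
7874 0.19876389715638287 [551.49  36.9  100.1   26.8   80.13]
head top [ 59.1   -1.45  48.96  48.87 -86.14] -0.07290136260279415
tilt [-0.14723882 -0.00065082 -0.06375525]
pin (0.6068, 0.0267) 0  plate 
pin (0.58, -0.094) 328 [0.08122295 0.08204312 0.08306504] plate 0.08156915492919983
need a [-0.01039838 -0.00131933 -0.03917888]
```

{"op": "inch_along", "data": {
  "offsets": [
    [[0.015,0,0,0,0],[0.015,0,0,0.36,0],[0.015,0,0,0.52,0],[0.015,0,0,0,0],[0.015,0,0,0,0]]
  ]
}}

```text
time: 23.2
tool_pos: [0.5528, 0.0344, 0.1006]
tcp_rot: [-0.0, 0.996, -0.087, 0.001]
ft_force: [-2.2, 0.9, 2.1]
finger_gap: 0.0221
gripper_force: 149.0
```

```bash
python3 - <<'E'
from fit import *
d=load("w13");P=d["P"];X=(.58,-.094);r=np.hypot(P[:,0]-X[0],P[:,1]-X[1])
for a,b in ((0,.003),(.003,.006),(.006,.0085),(.010,.013),(.013,.018)):
    q=P[(r>=a)&(r<b)&(P[:,2]<.13)];print(a,len(q),np.percentile(q[:,2],[5,50,95]).round(4) if len(q) else '')
E
```

```text
0 82 [0.0812 0.082  0.083 ]
0.003 246 [0.081  0.0821 0.0831]
0.006 334 [0.081  0.082  0.0832]
0.01 620 [0.0807 0.0818 0.0829]
0.013 1313 [0.0805 0.0816 0.0827]
```

Converted, 0.042 m is 0.84, -0.04 m is -0.8.

{"op": "inch_along", "data": {
  "offsets": [
    [[0.015,0,0,-0.6,0],[0.015,0,0,-0.8,0],[0.015,0,0,-0.4,0],[0.015,-0.2,0.4,0,0],[0.015,-0.4,0.84,0,0],[0.015,-0.4,0.84,0,0],[0.015,-0.4,0.84,0,0],[0.015,-0.4,0.84,0,0]]
  ],
  "force": 120
}}

```text
time: 24.0
tool_pos: [0.4304, -0.1364, 0.1915]
tcp_rot: [0.001, 0.996, -0.087, 0.002]
ft_force: [1.9, -1.1, -4.0]
finger_gap: 0.0223
gripper_force: 130.5
```

{"op": "inch_along", "data": {
  "offsets": [
    [[0.015,-0.316,0.8,0,0],[0.015,0,0,0.6,0],[0.015,0,0,0.9,0],[0.015,0,0,0.9,0],[0.015,0,0,0.6,0],[0.015,0,0,0,0],[0.015,0,0,0,0]]
  ]
}}

```text
time: 24.7
tool_pos: [0.4096, -0.1723, 0.041]
tcp_rot: [0.001, 0.996, -0.087, 0.001]
ft_force: [0.6, -1.0, -3.8]
finger_gap: 0.0226
gripper_force: 130.4
```

```bash
python3 meas.py w14 .2; python3 mal.py w14
```

```text
[ 0.41010086 -0.17251915  0.04158842] -9.9910207117766 [-0.25879445  0.04387882 -0.96493527]
0 nan [0. 0. 0. 0. 0.]
head top [ 56.68  -0.63  48.97  48.33 -87.25] -0.07768451243670187
tilt [-0.21942464  0.002671   -0.06448039]
pin (0.6068, 0.0267) 0  plate 
pin (0.58, -0.094) 0  plate 
need a [ 0.09319686 -0.23008634 -0.14044168]
  return _methods._mean(a, axis=axis, dtype=dtype,
  ret = ret.dtype.type(ret / rcount)
```

The mallet is now tilted 12° head-up. Loosening the grip to 20 N just above the bench should let the heavy head swing down level.

{"op": "inch_along", "data": {
  "offsets": [
    [[0.015,-0.02,0,0.26,0],[0.015,0,0,0,0],[0.015,0,0,0,0]]
  ],
  "force": 120
}}

```text
time: 25.05
tool_pos: [0.4085, -0.1718, 0.0281]
tcp_rot: [0.001, 0.996, -0.087, 0.001]
ft_force: [0.6, 0.8, -4.3]
finger_gap: 0.0223
gripper_force: 130.4
```

{"op": "inch_along", "data": {
  "offsets": [
    [[0.015,0,0,0,0],[0.015,0,0,0,0],[0.015,0,0,0,0],[0.015,0,0,0,0]]
  ],
  "force": 20
}}

```text
time: 25.45
tool_pos: [0.4075, -0.1713, 0.0266]
tcp_rot: [0.0, 0.996, -0.087, 0.0]
ft_force: [0.4, 0.0, -5.2]
finger_gap: 0.022
gripper_force: 130.4
```

```bash
python3 meas.py w15 .2 2>/dev/null; python3 mal.py w15 | head -2
```

```text
[ 0.40749446 -0.17127067  0.02656338] -9.989902200101124 [-0.2603603   0.04486747 -0.96446847]
0 nan [0. 0. 0. 0. 0.]
head top [ 56.93  -0.38  48.88  48.55 -89.82] -0.07849425398763828
tilt [-0.22174303  0.00164296 -0.06504646]
```

{"op": "inch_along", "data": {
  "offsets": [
    [[0.0232,0,0,0,0],[0.0232,0,0,0,0],[0.0232,0,0,0,0]]
  ],
  "force": 20
}}

```text
time: 25.8
tool_pos: [0.4074, -0.1712, 0.0264]
tcp_rot: [0.0, 0.996, -0.087, -0.0]
ft_force: [0.4, 0.4, -5.7]
finger_gap: 0.0235
gripper_force: 49.2
```

```bash
python3 meas.py w16 .2 2>/dev/null; python3 mal.py w16 | head -2
```

```text
[ 0.40744772 -0.17121305  0.02642934] -9.983891803832078 [-0.26070806  0.04509979 -0.96436368]
0 nan [0. 0. 0. 0. 0.]
head top [ 56.73  -0.41  49.35  48.37 -84.68] -0.07857947674386163
tilt [-0.22075422  0.00219904 -0.06520421]
```

{"op": "inch_along", "data": {
  "offsets": [
    [[0.0237,0,0,0,0],[0.0237,0,0,0,0],[0.0237,0,0,0,0]]
  ],
  "force": 20
}}

```text
time: 26.15
tool_pos: [0.4075, -0.1712, 0.0265]
tcp_rot: [0.0, 0.996, -0.087, 0.0]
ft_force: [0.1, -0.3, -5.6]
finger_gap: 0.0237
gripper_force: 18.1
```

```bash
python3 meas.py w17 .2 2>/dev/null; python3 mal.py w17 | head -2
```

```text
[ 0.4074517  -0.17127163  0.0264572 ] -9.98598588402828 [-0.26060853  0.045033   -0.96439371]
0 nan [0. 0. 0. 0. 0.]
head top [ 57.27  -1.15  49.28  48.53 -77.05] -0.07786313001016978
tilt [-0.21039437  0.00108392 -0.06503813]
```

Slipping slowly at 18 N; a touch more.

{"op": "inch_along", "data": {
  "offsets": [
    [[0.0239,0,0,0,0],[0.0239,0,0,0,0],[0.0239,0,0,0,0],[0.0239,0,0,0,0]]
  ],
  "force": 20
}}

```text
time: 26.6
tool_pos: [0.4078, -0.1714, 0.0267]
tcp_rot: [0.0, 0.996, -0.087, 0.0]
ft_force: [0.5, 1.1, -1.5]
finger_gap: 0.0243
gripper_force: 5.7
```

```bash
python3 meas.py w18 .2 2>/dev/null; python3 mal.py w18 | head -2
```

```text
[ 0.40780895 -0.17142694  0.02666327] -9.988816216656144 [-0.25978249  0.04455847 -0.96463859]
0 nan [0. 0. 0. 0. 0.]
head top [65.93 -1.23 49.27 45.82 89.71] -0.06278362506330436
tilt [-0.00034809 -0.00057632 -0.06279829]
```

Level and standing on its face. I'll open, rise clear and check.

{"op": "inch_along", "data": {
  "offsets": [
    [[0.05,0,0,0,0],[0.085,0,0,0,0],[0.085,0,0,0,0],[0.085,0,0,0,0],[0.085,0,0,-0.4,0],[0.085,0,0,-0.8,0],[0.085,0,0,-0.9,0],[0.085,0,0,-0.9,0]]
  ],
  "force": 60
}}

```text
time: 27.45
tool_pos: [0.407, -0.171, 0.178]
tcp_rot: [-0.0, 0.996, -0.087, -0.0]
ft_force: [1.2, -0.6, 0.3]
finger_gap: 0.0851
gripper_force: 0.0
```

{"op": "inch_along", "data": {
  "offsets": [
    [[0.085,0,0,-0.9,0],[0.085,-0.4,0.6,-0.2,0],[0.085,-0.4,0.8,0,0],[0.085,0,0.8,0,0],[0.085,0,0,0,0],[0.085,0,0,0,0]]
  ]
}}

```text
time: 28.05
tool_pos: [0.3486, -0.2728, 0.2312]
tcp_rot: [-0.0, 0.996, -0.088, -0.0]
ft_force: [0.4, 0.7, 0.3]
finger_gap: 0.0848
gripper_force: 0.0
```

```bash
python3 - <<'E'
from h import *
c,P,u,v=cloud("top"); cv2.imwrite("pics/end.png",c["img"][100:330,160:460].repeat(2,0).repeat(2,1))
def g(n,X,r,z0,z1):
    q=P[(np.hypot(P[:,0]-X[0],P[:,1]-X[1])<r)&(P[:,2]>z0)&(P[:,2]<z1)];print(n,len(q),rect(q)if len(q)>3 else'',np.median(q[:,2]) if len(q) else'')
g("head",(.475,-.182),.05,.08,.1);g("jar",(.663,.221),.05,.07,.09);g("bottle",(.666,-.17),.03,.085,.12)
for X in ((.6068,.0267),(.58,-.094)):
    for a,b in ((0,.0065),(.010,.018)):
        r=np.hypot(P[:,0]-X[0],P[:,1]-X[1]);q=P[(r>=a)&(r<b)&(P[:,2]>.07)];print(X,a,len(q),np.median(q[:,2]),q[:,2].max())
E
```

```text
head 470 [ 474.58 -181.58   48.5    47.66   88.9 ] 0.08901085813258519
jar 384 [662.62 221.07  45.59  45.51  26.64] 0.07713639947326743
bottle 36 [ 665.32 -169.88   12.12   10.44   -3.22] 0.09653720363181394
(0.6068, 0.0267) 0 31 0.0811415783302986 0.08431848417348276
(0.6068, 0.0267) 0.01 151 0.08097279748393685 0.08520966028224673
(0.58, -0.094) 0 30 0.08095471235557836 0.08412985935864965
(0.58, -0.094) 0.01 152 0.08097776001501544 0.0841952055058322
```

View pics/end.png

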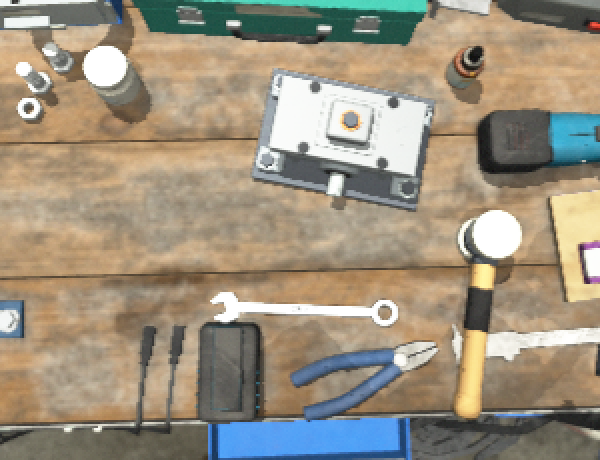

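The final view shows the cover square on the housing at (350,125), both pins flush, and the mallet standing at (494,235), with the jar and bottle in place. Handing in.

```bash
python3 -c "
from workcell import bot
print(bot.finish_job())"
```

```text
the job is handed in; nothing more can be done
None
```

I handed the job in at about 28 s: the cover is seated square, both pins measure flush with the cover to within about 0.5 mm, the mallet stands on its face at its original spot, and the jar and oil bottle have not moved.

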